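# Stamp a coaster blank on the pedal press

### The job

Slide the carriage with the coaster blank fully home under the head of the stamping press. Then slowly press the guarded foot pedal down until it bottoms firmly on its hidden stop, without forcing it hard against the stop, keep it bottomed so that the stamp stays on the blank for a full second, and let the pedal come all the way up again. Leave the blank and carriage at home under the head, never bottom the pedal before the carriage is home, and do not disturb the other ware on the table.

Things in the scene. Friction and masses are not known exactly. Their poses are not given: they have to be found in the camera images.
- press: white and grey bench stamping press, fixed. Origin: on the table under it, z up, x = the carriage's way in; its open front faces -x. In mm: base plate x -160 to 140, 170 wide, top at z 20; white head overhanging at x -45 to 120, 180 wide, z 155 to 230, on columns at x 40 to 100, y +-69 to +-85. In front of x -45 only the carriage stands on the base
- carriage (a joint): position in m of the aluminium carriage along the press's x: 0 all the way out (start), 0.100 home against its end stop under the head. It runs stiffly (about 2 N) and stays where it is left
- push_face (a point): centre of the outer face of the carriage's upright push plate; the face looks to the press's -x. The plate is 80 wide (y), 8 thick, its lower end 32 and its top 65 mm above the table; this point is 50 mm above the table. At home it is at press x -17 mm, 28 mm under the head's front edge
- tile: plain white ceramic coaster blank 90 x 90 x 8 mm, loose in the carriage's shallow nest, behind the push plate. Origin: centre of its underside, z up
- stamp: round rubber stamp, 56 mm across, hanging from the press head over press x 40, driven down by the pedal. Origin: centre of its underside, z up; 65 mm above the table at rest, the tile's top is at 40 mm. It is sprung and yields up to 16 mm once on the tile
- pedalbox: dark steel guarded foot pedal on the table, fixed. Origin: on the table under it, z up; open front faces -x. In mm: base plate x -105 to 125, 190 wide, top at z 10; over the pedal a roof of 8 mm steel bars (z 180 to 188, 21 mm gaps), x -92 to 119, 190 wide, on posts at x 10 to 30 and 98 to 118, y +-91; ahead of them the sides are open
- pedal (a joint): angle in rad of the hinged spring pedal: 0 up (at rest), grows as its front end goes down; the stop bolt ends the stroke somewhere between 0.13 and 0.19. It springs back up by itself. At the tread the spring takes about 3 N to start and 6 to 10 N just before the stop
- tread (a point): press here: middle of the ribbed tread, on top of the pedal near its front end, moves with it. The aluminium pedal is 100 wide, 8 thick and ends 15 mm beyond this point towards -x. At rest the point is 61 mm above the table at pedalbox x -62 mm, 30 mm inside the guard's front edge; the pedal slopes up towards -x by 0.17 rad
- pedal_hinge (a point): the pedal's hinge axis (along the pedalbox's y), 30 mm above the table at pedalbox x 95
- stop_bolt: adjustable stop bolt hidden under the pedal, 18 mm head, at pedalbox x -25 mm, 120 mm from the hinge. Origin: centre of the head's top, 24 to 30 mm above the table, set anew each time. The pedal's underside, 4 mm below its midplane through the hinge, lands on it
- beaker: white ceramic beaker, 72 mm across, 85 mm tall, loose bystander. Origin: centre of its underside, z up
- glaze_bottle: clear plastic bottle, 44 mm across, 110 mm tall, loose bystander. Origin: centre of its underside, z up
- bowl: white ceramic bowl, 100 mm across, 50 mm tall, loose bystander. Origin: centre of its underside, z up
- mug: terracotta mug, 80 mm across and 75 mm tall, handle (35 mm more) at its own +y, loose bystander. Origin: centre of its underside, z up
- cork_block: cork block 90 x 60 x 35 mm, loose bystander. Origin: centre of its underside, z up
- glaze_jar: glass jar with white lid, 60 mm across, 70 mm tall, loose bystander. Origin: centre of its underside, z up
Mind the look-alikes: they are no part of the job. Leave any blue look-alike of the tile alone.

How it is judged:
On the way, in this order (a step that is already met when the one before it is completed fails the run):
1. the carriage is home under the head with the blank in its nest (value of joint carriage above 0.096 m and x of tile in the frame of press between 0.034 and 0.046 m and angle between tile's own z axis and vertical below 0.05 rad), for 0.2 s.
2. the pedal bears on its stop bolt with more than 2 N and the stamp is on the blank, for 0.8 s (contact force between stop_bolt and anything else above 2 N and contact force between stamp and tile above 0.5 N and value of joint carriage above 0.096 m), for 0.8 s.
At the end, for the whole second after the job is handed in: the carriage is within 4 mm of home, the blank lies flat in its nest under the stamp (within 6 mm along the track, 0.05 rad) and is at rest, the pedal is up again (below 0.03 rad) and the stamp with it (above 57 mm) (all of step 1 and value of joint pedal below 0.03 rad and height (world z) of stamp above 0.057 m and linear speed of tile below 0.02 m/s); the robot touches nothing.
It fails at once if the pedal is driven against its stop bolt with more than 60 N (contact force between stop_bolt and anything else above 60 N).
It fails at once if the pedal is bottomed while the carriage is not home (contact force between stop_bolt and anything else above 2 N and value of joint carriage below 0.09 m).
It fails at once if other ware is moved by more than 30 mm (distance of any of beaker, glaze_bottle, bowl, mug, cork_block, glaze_jar from where it was at the start of the episode above 0.03 m).
It also fails if it takes over 69 s, if anything falls off the work surface, if the arm or the gripper's body presses on something with over 40 N, if the wrist force passes 120 N, or if a joint passes its speed limit or range.

### The arm

A 6-joint arm with a two-finger parallel gripper is mounted at the origin on the work surface. World frame = base frame: x ahead of the robot, y to its left, z up, the work surface at z = 0. Lengths are in m, angles in rad, forces in N, time in s.
With the tool pointing down it reaches from about 0.425 to 0.95 m from the base axis. Payload 3.5 kg.
Tool frame: the origin (TCP) lies at the very end of the fingers, on their centre line; the grasp point (between the pads) lies 19 mm behind it; z points along the fingers, y is the line along which they close (so a half turn about z gives the same grasp; the last joint's range is limited). The gripper opens to 85 mm and grips with 20 to 120 N. Pads are 22 mm wide; open, the fingers measure 114 mm over their backs; the gripper's body (76 mm by 85 mm) begins 54 mm behind the grasp point. The pads swing forward as they close: fully open they stand 13 mm farther back than shut.
Start: joints at [-1.473, 0.286, 1.577, -0, 1.279, -0.15], TCP at [0.166, -0.654, 0.231] pointing down, gripper open.
Joint ranges: [-2.77, 2.77], [-0.9, 2.22], [0.21, 2.48], [-1.53, 4.67], [0.24, 2.81], [-2.84, 2.84]. Speed limits (rad/s): [2.79, 2.79, 3.14, 3.14, 3.14, 3.14].

### API

Orientations are given as a unit quaternion [x, y, z, w].
In Python, from plant import ctrl gives the robot as it stands.
- The arm moves only by the tool carry_out, never from a script. Its argument "deltas" is one flat list of numbers, 6 for each row, row after row: the shift along the tool's x, y, z in m, then the turn, a rotation vector about the tool's x, y, z in rad. A call has 1 to 5 rows; each row is the pose to reach, as a shift and turn from the pose commanded when the call began, along the tool's axes at that moment; what a row does not reach only later rows make up. A row lasts 1/8 s, in which the tool goes at most 62.5 mm and 10.7 degrees, less where a joint would pass 70% of its speed; a pose out of reach is approached as far as the arm can. A call with a gripper value outside its range is refused whole. "grip" is the opening in per cent of the stroke, from 0 (shut) to 100 (fully open), set as the call begins (left out, the last holds). The fingers move at their own pace and stop on an object; "grip_force" is the grip in N (left out, the last holds). Time passes only in rows, so rows that repeat a pose let the fingers close. It gives the time, the measured TCP pose, the force, the opening and the grip force at its end, in the units of the state.
- ctrl.get_state(): the state, without advancing time (a new reading comes with each control period).
- ctrl.read_camera(name): name is "scene" or "side" or "wrist"; returns (picture, depth): 420x560x3 uint8, red, green, blue; 420x560 float32, m along the optical axis (not along the pixel's ray), 0 where there is no reading.
- ctrl.camera_model(name): a dict with "intrinsics" (3x3 intrinsics, pixels), "extrinsics" (4x4, takes a point from world to camera coordinates); the wrist camera has in their place "hand_eye" (4x4, takes a point from camera to tool coordinates, whose origin is the TCP and whose axes are the flange's). Camera axes: x right, y down, z forward; pixel columns grow to the right and rows downward; lengths in m; the calibration is good to about 2 mm. The wrist camera is an equidistant fisheye: a pixel r from the principal point sees the ray r / f radians off the axis. A picture is of the moment at which its call begins: read the wrist's pose just before it. camera_model takes no time and is no camera call.
- ctrl.sign_off(): hands the job in; it is judged then, once.
Trained networks look in the newest picture that a camera, given by its name, has taken for a name from the list of things; names that differ only in an ending like _2 or _b are one class to them, and where a whole thing is asked for, a point or a joint stands for the part that bears it (a point fixed in the world has none). Each returns a list of dicts, best first, with "score" (0 to 1); they miss things now and then, are a little off and sometimes report something else, mostly with a low value. They report only what shows in the picture. A call takes as long as a camera call. They do not tell look-alikes from the thing itself.
- ctrl.find_in(camera, query): "uv" ([column, row] in pixels, amid what is visible of it).
The state is a dict: "time": time; "qpos": joint angles; "dq": joint speeds; "joint_efforts": joint torques, N m; "eef_pos": TCP position; "tcp_rot": TCP orientation; "contact_force": force on the tool from outside, world axes, zero at the start; "wrist_torque": the same for the moment, N m; "opening": opening from 0.0 (shut) to 1.0 (fully open); "finger_force": force on a finger pad.
Only numpy, scipy, OpenCV 4.12 (cv2) and the standard library are available. Lean on these libraries where they do the work, as an engineer would, in place of code of your own. Each camera call takes 0.05 s, during which the arm holds its last target. There are 200 camera calls.

## Working session

There is one attempt and no reset: what is moved stays moved. The work goes in short steps, Python scripts to look and compute and a tool call to move; the robot and the scene stay as the last step left them, time stands still between calls to the robot, and variables do not carry over. Pictures are saved under pics/ and viewed, at most 12 in all, crops included, and the job is handed in when it is done.

Besides the shell and the picture viewer there is one more tool, called after ">>>" as name(argument=value, ...) on one line, values as JSON. carry_out: Moves the arm, as the interface text tells. Its arguments: {"type":"object","properties":{"deltas":{"type":"array"},"grip":{"type":"number"},"grip_force":{"type":"number"}},"required":["deltas"]}

```bash
ls; mkdir -p pics; python3 - <<'E'
from plant import ctrl
import cv2,numpy as np
s=ctrl.get_state();print(s)
for c in("scene","side"):
    p,d=ctrl.read_camera(c);cv2.imwrite(f"pics/{c}0.png",p[:,:,::-1]);np.save(f"pics/{c}0.npy",d)
    m=ctrl.camera_model(c);print(c,m)
    for q in("push_face","tread","press","pedalbox","tile","stamp","pedal_hinge"):
        print(q,[(np.round(r["uv"]),round(r["score"],2)) for r in ctrl.find_in(c,q)[:3]])
print(ctrl.camera_model("wrist"))
E
```

```text
pics
{'time': 0.0, 'qpos': array([-1.47300855e+00,  2.87176232e-01,  1.57814865e+00, -1.38655448e-05,
        1.27856689e+00, -1.50024010e-01]), 'dq': array([-0.00090884,  0.00083249,  0.00069763, -0.00104517, -0.00109617,
       -0.0002514 ]), 'joint_efforts': array([-7.68102109e-04, -4.05985129e+01, -2.92624050e+01, -1.86528096e-04,
        5.89447736e-03,  3.69736071e-06]), 'eef_pos': array([ 0.16551297, -0.65373596,  0.22995546]), 'tcp_rot': array([ 9.92332577e-01,  1.23590998e-01,  2.33865154e-05, -1.14933648e-03]), 'contact_force': array([ 0.18300259, -0.3152551 ,  0.36680179]), 'wrist_torque': array([ 0.02125699, -0.0017245 , -0.02458475]), 'finger_force': 0.0, 'opening': 1.0033823024745063}
scene {'intrinsics': array([[428.99178105,   0.        , 280.55780631],
       [  0.        , 428.99178105, 201.24885873],
       [  0.        ,   0.        ,   1.        ]]), 'extrinsics': array([[ 0.90668299,  0.42180835, -0.00191581, -0.51288297],
       [ 0.31892704, -0.68849653, -0.65135095, -0.07856937],
       [-0.2760643 ,  0.58995783, -0.75877419,  1.52711416],
       [ 0.        
[... 1099 characters left out ...]
6)]
tile [(array([333., 141.]), 0.86), (array([329., 210.]), 0.75), (array([271., 166.]), 0.69)]
stamp []
pedal_hinge [(array([179., 268.]), 0.62), (array([261., 255.]), 0.35)]
{'intrinsics': array([[325.1922621 ,   0.        , 279.11905197],
       [  0.        , 325.1922621 , 204.96050154],
       [  0.        ,   0.        ,   1.        ]]), 'hand_eye': array([[-4.98717418e-04, -9.57469492e-01, -2.88534092e-01,
         7.38843556e-02],
       [ 9.99999440e-01, -2.08062217e-04, -1.03801915e-03,
         2.39681430e-05],
       [ 9.33838625e-04, -2.88534448e-01,  9.57469060e-01,
        -1.41510272e-01],
       [ 0.00000000e+00,  0.00000000e+00,  0.00000000e+00,
         1.00000000e+00]])}
```

View pics/scene0.png

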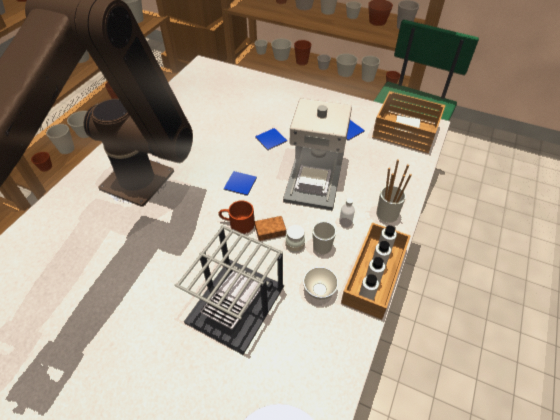

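View pics/side0.png

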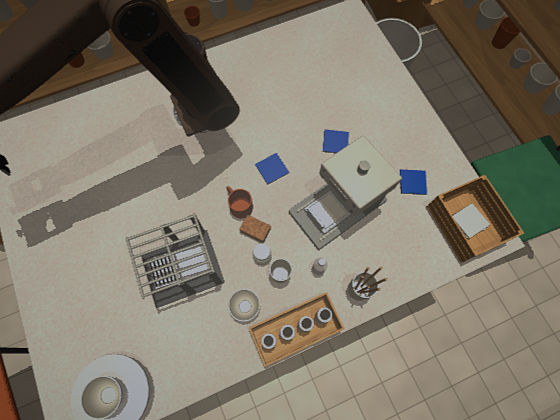

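```bash
cat > h.py <<'E'
import numpy as np,cv2
def cloud(c,ctrl,d):
    m=ctrl.camera_model(c);K=m["intrinsics"];E=np.linalg.inv(m["extrinsics"])
    v,u=np.mgrid[:420,:560]
    P=np.stack([(u-K[0,2])/K[0,0]*d,(v-K[1,2])/K[1,1]*d,d],-1)
    W=P@E[:3,:3].T+E[:3,3]; W[d==0]=np.nan
    return W
def atz(c,ctrl,uv,z):
    m=ctrl.camera_model(c);K=m["intrinsics"];E=np.linalg.inv(m["extrinsics"])
    r=E[:3,:3]@np.array([(uv[0]-K[0,2])/K[0,0],(uv[1]-K[1,2])/K[1,1],1]);o=E[:3,3]
    return o+r*(z-o[2])/r[2]
E
python3 - <<'E'
from plant import ctrl
from h import *
for c in("scene","side"):
    d=np.load(f"pics/{c}0.npy");W=cloud(c,ctrl,d)
    box={"scene":dict(press=(285,90,360,150),ped=(170,220,295,350),carr=(275,150,350,215)),
         "side":dict(press=(300,130,410,220),ped=(115,205,230,320),carr=(285,175,365,250))}[c]
    for n,lo,hi in(("press",.215,.245),("ped",.17,.2),("carr",.05,.08)):
        x0,y0,x1,y1=box[n];P=W[y0:y1,x0:x1].reshape(-1,3);P=P[(P[:,2]>lo)&(P[:,2]<hi)]
        r=cv2.minAreaRect((P[:,:2]*1000).astype(np.float32));print(c,n,len(P),np.round(r[0]),np.round(r[1]),round(r[2],1),np.round(P[:,2].mean(),4))
        print(np.round(cv2.boxPoints(r)).tolist())
    for q in("beaker","glaze_bottle","bowl","mug","cork_block","glaze_jar"):
        print(q,[(np.round(atz(c,ctrl,r["uv"],.04)[:2],3),round(r["score"],2)) for r in ctrl.find_in(c,q)[:2]])
print(atz("scene",ctrl,(228,300),.061),atz("side",ctrl,(184,270),.061),atz("scene",ctrl,(313,186),.05),atz("side",ctrl,(321,220),.05))
E
```

```text
scene press 1840 [559. 329.] [180. 170.] 12.1 0.2284
[[453.0, 394.0], [488.0, 227.0], [664.0, 265.0], [629.0, 431.0]]
scene ped 2297 [ 554. -275.] [213. 191.] 86.8 0.186
[[453.0, -376.0], [643.0, -386.0], [655.0, -174.0], [464.0, -163.0]]
scene carr 256 [612. 216.] [173. 301.] 22.9 0.0647
[[474.0, 320.0], [591.0, 44.0], [750.0, 111.0], [633.0, 388.0]]
beaker [(array([0.704, 0.018]), 0.7), (array([0.586, 0.195]), 0.45)]
glaze_bottle [(array([0.728, 0.128]), 0.84)]
bowl [(array([ 0.761, -0.136]), 0.73)]
mug [(array([ 0.439, -0.021]), 0.74)]
cork_block [(array([ 0.548, -0.021]), 0.82)]
glaze_jar [(array([ 0.629, -0.033]), 0.62)]
side press 3080 [559. 333.] [180. 167.] 12.5 0.2298
[[453.0, 395.0], [489.0, 232.0], [665.0, 271.0], [629.0, 434.0]]
side ped 1911 [ 554. -272.] [211. 191.] 86.7 0.1869
[[453.0, -371.0], [644.0, -382.0], [656.0, -172.0], [465.0, -161.0]]
side carr 85 [591. 188.] [78.  9.] 11.1 0.0625
[[551.0, 185.0], [553.0, 176.0], [630.0, 191.0], [628.0, 200.0]]
beaker [(array([0.577, 0.242]), 0.71), (array([0.696, 0.009]), 0.67)]
glaze_bottle [(array([0.743, 0.145]), 0.61)]
bowl [(array([ 0.751, -0.131]), 0.69)]
mug [(array([ 0.448, -0.021]), 0.75), (array([ 0.557, -0.275]), 0.7)]
cork_block [(array([ 0.531, -0.008]), 0.7), (array([0.701, 0.012]), 0.56)]
glaze_jar [(array([ 0.622, -0.018]), 0.82)]
[ 0.55058476 -0.30158157  0.061     ] [ 0.57971961 -0.26468813  0.061     ] [0.59741221 0.18945415 0.05      ] [0.60298702 0.20281221 0.05      ]
```

```bash
cat > g.py <<'E'
import sys
from h import *
from scipy.spatial.transform import Rotation as R
from plant import ctrl
def target(az,tilt):
    f=np.array([np.cos(np.radians(az)),np.sin(np.radians(az)),0]);u=np.array([0,0,1.]);a=np.radians(tilt)
    z=f*np.sin(a)-u*np.cos(a);x=f*np.cos(a)+u*np.sin(a)
    return R.from_matrix(np.c_[x,np.cross(z,x),z])
def delta(p,az,tilt):
    s=ctrl.get_state();r=R.from_quat(s["tcp_rot"])
    d=r.inv().apply(np.array(p)-s["eef_pos"]);w=(r.inv()*target(az,tilt)).as_rotvec()
    print("now",np.round(s["eef_pos"],4),"F",np.round(s["contact_force"],1),"t",s["time"],"q",np.round(s["qpos"],2))
    print("delta",np.round(d,4).tolist(),np.round(w,3).tolist(),"rows>=",round(max(np.linalg.norm(d)/.0625,np.degrees(np.linalg.norm(w))/10.7),2))
    return s
if __name__=="__main__":
    v=list(map(float,sys.argv[1:]));delta(v[:3],v[3],v[4])
E
python3 g.py .4 -.5 .33 14.2 0;python3 g.py .58 -.25 .33 60 0; python3 - <<'E'
from g import *
print(target(102.3,55).as_matrix())
E
```

```text
now [ 0.1656 -0.6544  0.2313] F [ 0.8 -0.3 -0.5] t 1.4 q [-1.47  0.29  1.58 -0.    1.28 -0.15]
delta [0.2651, -0.0922, -0.0987] [-0.0, -0.0, -0.0] rows>= 4.76
now [ 0.1656 -0.6544  0.2313] F [ 0.8 -0.3 -0.5] t 1.4 q [-1.47  0.29  1.58 -0.    1.28 -0.15]
delta [0.5009, -0.2904, -0.0987] [-0.0, -0.0, -0.799] rows>= 9.4
[[-0.12218921  0.97704557 -0.17450428]
 [ 0.56041032  0.21303039  0.80034888]
 [ 0.81915204  0.         -0.57357644]]
```

>>> carry_out(deltas=[0.03, -0.01, -0.05, 0, 0, -0.08, 0.085, -0.03, -0.08, 0, 0, -0.16, 0.145, -0.05, -0.1, 0, 0, -0.24, 0.205, -0.07, -0.1, 0, 0, -0.32, 0.26, -0.09, -0.1, 0, 0, -0.4], grip=0)

```text
time: 2.02
eef_pos: [0.3942, -0.5043, 0.3323]
tcp_rot: [0.948, 0.319, 0.0, 0.001]
contact_force: [0.4, -1.0, -0.0]
opening: -0.002
finger_force: 0.0
```

```bash
python3 g.py .58 -.26 .33 70 0
```

```text
now [ 0.3942 -0.5043  0.3323] F [ 0.4 -1.  -0. ] t 2.025 q [-1.07  0.15  1.55  0.    1.44 -0.14]
delta [0.2958, -0.082, 0.002] [0.002, 0.001, -0.572] rows>= 4.91
```

>>> carry_out(deltas=[0.059, -0.016, 0, 0, 0, -0.115, 0.118, -0.033, 0, 0, 0, -0.23, 0.178, -0.049, 0, 0, 0, -0.345, 0.237, -0.066, 0, 0, 0, -0.46, 0.296, -0.082, 0, 0, 0, -0.572])

```text
time: 2.65
eef_pos: [0.5802, -0.2595, 0.3316]
tcp_rot: [0.819, 0.574, 0.0, 0.0]
contact_force: [1.0, -0.4, 0.6]
opening: 0.003
finger_force: 0.0
```

```bash
python3 g.py .61 .05 .30 102.3 0
```

```text
now [ 0.5802 -0.2595  0.3316] F [ 1.  -0.4  0.6] t 2.65 q [-0.58  0.14  1.56 -0.    1.43 -0.23]
delta [0.3012, -0.0773, 0.0315] [0.001, 0.0, -0.562] rows>= 5.0
```

>>> carry_out(deltas=[0.06, -0.015, 0, 0, 0, -0.112, 0.12, -0.03, 0.0, 0, 0, -0.225, 0.18, -0.046, 0.01, 0, 0, -0.337, 0.24, -0.062, 0.02, 0, 0, -0.45, 0.3, -0.077, 0.03, 0, 0, -0.562])

```text
time: 3.28
eef_pos: [0.6099, 0.048, 0.3015]
tcp_rot: [0.627, 0.779, 0.0, 0.0]
contact_force: [1.1, 0.1, -0.3]
opening: -0.0
finger_force: 0.0
```

```bash
python3 g.py .61 .1 .16 102.3 55
```

```text
now [0.6099 0.048  0.3015] F [ 1.1  0.1 -0.3] t 3.275 q [-0.09  0.1   1.66 -0.    1.38 -0.3 ]
delta [0.0509, 0.0111, 0.1415] [0.001, 0.96, 0.0] rows>= 5.14
```

>>> carry_out(deltas=[0.01, 0.002, 0.01, 0, 0.186, 0, 0.02, 0.004, 0.03, 0, 0.37, 0, 0.03, 0.006, 0.06, 0, 0.555, 0, 0.04, 0.009, 0.09, 0, 0.74, 0, 0.05, 0.011, 0.12, 0, 0.925, 0])

```text
time: 3.9
eef_pos: [0.611, 0.0969, 0.1817]
tcp_rot: [0.562, 0.695, 0.283, -0.348]
contact_force: [-0.1, -0.4, -0.7]
opening: 0.004
finger_force: 0.0
```

```bash
python3 - <<'E'
from g import *
s=delta((.5985,.150,.042),102.3,55)
for c in("wrist","side"):
    p,d=ctrl.read_camera(c);cv2.imwrite(f"pics/{c}1.png",p[:,:,::-1])
E
```

```text
now [0.611  0.0969 0.1817] F [-0.1 -0.4 -0.7] t 3.9 q [-0.3   0.4   1.72  0.77  1.59 -0.74]
delta [-0.0793, -0.0015, 0.1273] [0.005, 0.031, -0.001] rows>= 2.4
```

View pics/wrist1.png

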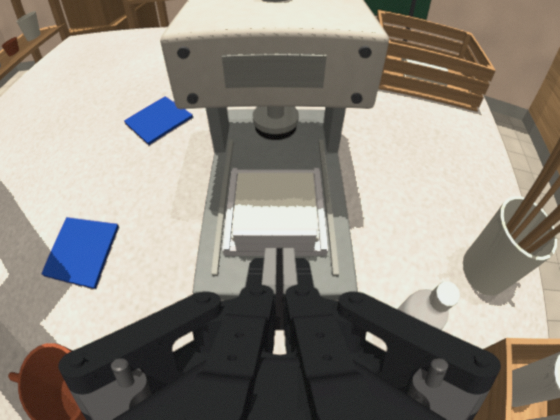

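View pics/side1.png

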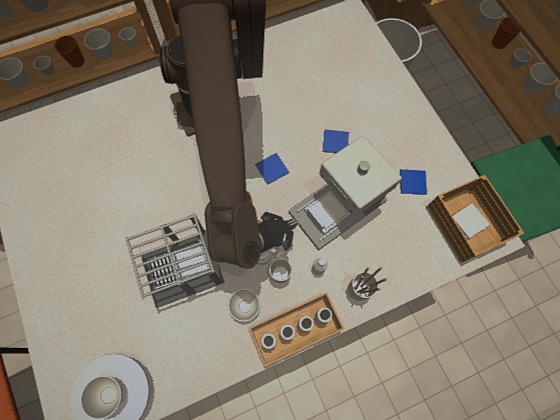

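```bash
python3 - <<'E'
from g import *
s=delta((.600,.145,.10),102.3,48)
p,d=ctrl.read_camera("side");W=cloud("side",ctrl,d)
for v in range(190,275,15): print([tuple(np.round(W[v,u]*1000).astype(int)) for u in range(205,270,15)])
E
```

```text
now [0.6068 0.0965 0.1733] F [-0.1  0.6 -1.7] t 4.0 q [-0.3   0.41  1.72  0.77  1.59 -0.73]
delta [-0.0296, 0.0045, 0.0829] [-0.005, -0.093, -0.015] rows>= 1.41
[(np.int64(325), np.int64(-108), np.int64(1)), (np.int64(543), np.int64(-77), np.int64(444)), (np.int64(557), np.int64(-45), np.int64(442)), (np.int64(388), np.int64(37), np.int64(-2)), (np.int64(-9223372036854775808), np.int64(-9223372036854775808), np.int64(-9223372036854775808))]
[(np.int64(377), np.int64(-128), np.int64(-1)), (np.int64(569), np.int64(-90), np.int64(422)), (np.int64(584), np.int64(-58), np.int64(424)), (np.int64(591), np.int64(-24), np.int64(405)), (np.int64(-9223372036854775808), np.int64(-9223372036854775808), np.int64(-9223372036854775808))]
[(np.int64(428), np.int64(-148), np.int64(-3)), (np.int64(592), np.int64(-103), np.int64(391)), (np.int64(617), np.int64(-72), np.int64(421)), (np.int64(622), np.int64(-38), np.int64(394)), (np.int64(591), np.int64(11), np.int64(249))]
[(np.int64(482), np.int64(-166), np.int64(8)), (np.int64(605), np.int64(-117), np.int64(326)), (np.int64(644), np.int64(-85), np.int64(402)), (np.int64(651), np.int64(-51), np.int64(375)), (np.int64(646), np.int64(-11), np.int64(304))]
[(np.int64(583), np.int64(-174), np.int64(184)), (np.int64(646), np.int64(-131), np.int64(341)), (np.int64(672), np.int64(-98), np.int64(381)), (np.int64(681), np.int64(-65), np.int64(362)), (np.int64(673), np.int64(-24), np.int64(268))]
[(np.int64(585), np.int64(-201), np.int64(37)), (np.int64(595), np.int64(-158), np.int64(-1)), (np.int64(617), np.int64(-113), np.int64(4)), (np.int64(711), np.int64(-79), np.int64(343)), (np.int64(655), np.int64(-22), np.int64(-3))]<stdin>:4: RuntimeWarning: invalid value encountered in cast
```

>>> carry_out(deltas=[-0.015, 0.002, 0.041, 0, -0.04, 0, -0.03, 0.004, 0.083, 0, -0.07, 0, -0.03, 0.004, 0.083, 0, -0.07, 0])

```text
time: 4.42
eef_pos: [0.6031, 0.1472, 0.1083]
tcp_rot: [0.571, 0.709, 0.259, -0.322]
contact_force: [0.4, 0.7, -0.4]
opening: 0.002
finger_force: 0.0
```

```bash
python3 - <<'E'
from g import *
s=delta((.5975,.155,.042),102.3,50)
r=R.from_quat(s["tcp_rot"])
p,d=ctrl.read_camera("wrist");cv2.imwrite("pics/wrist2.png",p[:,:,::-1])
p,d=ctrl.read_camera("side");cv2.imwrite("pics/side2.png",p[130:330,180:420,::-1].repeat(3,0).repeat(3,1))
print(np.round(r.as_matrix(),3))
E
```

```text
now [0.6031 0.1472 0.1083] F [ 0.4  0.7 -0.4] t 4.425 q [-0.21  0.46  1.77  0.77  1.42 -0.75]
delta [-0.0442, -0.0038, 0.0502] [-0.0, 0.019, 0.0] rows>= 1.07
[[-0.14   0.977 -0.161]
 [ 0.642  0.213  0.736]
 [ 0.753 -0.    -0.658]]
```

View pics/wrist2.png

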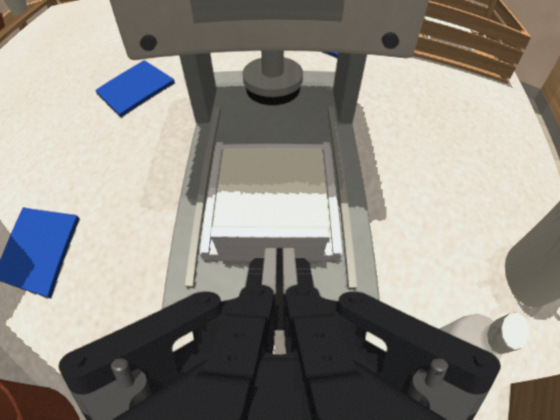

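>>> carry_out(deltas=[-0.022, -0.004, 0.025, 0, 0.01, 0, -0.044, -0.007, 0.05, 0, 0.019, 0, -0.044, -0.007, 0.05, 0, 0.019, 0])

```text
time: 4.9
eef_pos: [0.5952, 0.1518, 0.0416]
tcp_rot: [0.57, 0.704, 0.266, -0.329]
contact_force: [0.4, -0.5, 0.6]
opening: 0.003
finger_force: 0.0
```

```bash
python3 - <<'E'
from g import *
s=delta((.593,.170,.043),102.3,50);delta((.569,.271,.043),102.3,50)
E
```

```text
now [0.5952 0.1518 0.0416] F [ 0.4 -0.5  0.6] t 4.9 q [-0.21  0.56  1.79  0.8   1.35 -0.84]
delta [0.0128, 0.0016, 0.0131] [0.002, -0.001, -0.004] rows>= 0.29
now [0.5952 0.1518 0.0416] F [ 0.4 -0.5  0.6] t 4.9 q [-0.21  0.56  1.79  0.8   1.35 -0.84]
delta [0.0794, -0.0007, 0.0927] [0.002, -0.001, -0.004] rows>= 1.95
```

>>> carry_out(deltas=[0.003, 0, 0.003, 0, 0, 0, 0.006, 0, 0.007, 0, 0, 0, 0.009, 0, 0.0105, 0, 0, 0, 0.012, 0, 0.014, 0, 0, 0, 0.016, 0, 0.019, 0, 0, 0])

```text
time: 5.52
eef_pos: [0.5902, 0.177, 0.0418]
tcp_rot: [0.57, 0.705, 0.266, -0.329]
contact_force: [0.6, -0.0, 0.4]
opening: 0.001
finger_force: 0.0
```

>>> carry_out(deltas=[0.006, 0, 0.007, 0, 0, 0, 0.012, 0, 0.014, 0, 0, 0, 0.017, 0, 0.021, 0, 0, 0, 0.023, 0, 0.028, 0, 0, 0, 0.029, 0, 0.034, 0, 0, 0])

```text
time: 6.15
eef_pos: [0.5808, 0.2208, 0.0416]
tcp_rot: [0.57, 0.705, 0.266, -0.328]
contact_force: [1.0, -1.7, -1.1]
opening: -0.001
finger_force: 1.3
```

```bash
python3 - <<'E'
from g import *
s=delta((.569,.271,.043),102.3,50)
p,d=ctrl.read_camera("wrist");cv2.imwrite("pics/wrist3.png",p[:,:,::-1])
E
```

```text
now [0.5808 0.2208 0.0416] F [ 1.  -1.7 -1.1] t 6.15 q [-0.11  0.53  1.83  0.86  1.28 -0.8 ]
delta [0.0342, -0.001, 0.0386] [0.003, 0.0, -0.002] rows>= 0.83
```

View pics/wrist3.png

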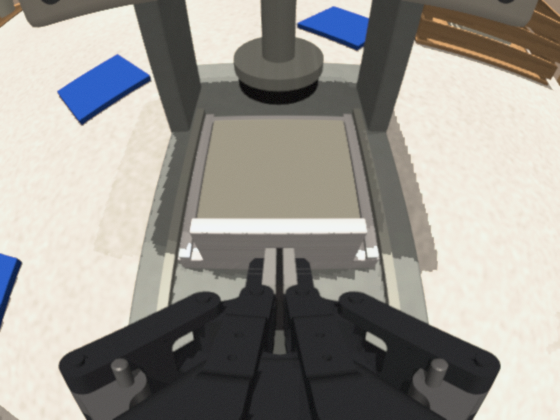

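>>> carry_out(deltas=[0.006, 0, 0.007, 0, 0, 0, 0.011, 0, 0.014, 0, 0, 0, 0.017, 0, 0.02, 0, 0, 0, 0.022, 0, 0.027, 0, 0, 0, 0.027, 0, 0.032, 0, 0, 0])

```text
time: 6.82
eef_pos: [0.5717, 0.2617, 0.0418]
tcp_rot: [0.57, 0.705, 0.266, -0.329]
contact_force: [-0.1, -2.4, -1.9]
opening: 0.0
finger_force: 1.2
```

>>> carry_out(deltas=[0.001, 0, 0.001, 0, 0, 0, 0.002, 0, 0.003, 0, 0, 0, 0.003, 0, 0.004, 0, 0, 0, 0.004, 0, 0.005, 0, 0, 0])

```text
time: 7.32
eef_pos: [0.5705, 0.2674, 0.0419]
tcp_rot: [0.57, 0.705, 0.266, -0.329]
contact_force: [-0.3, -2.5, -0.2]
opening: 0.001
finger_force: 1.0
```

Expected contact at about y 0.271; continue in fine steps.

>>> carry_out(deltas=[0.001, 0, 0.001, 0, 0, 0, 0.002, 0, 0.002, 0, 0, 0, 0.003, 0, 0.003, 0, 0, 0])

```text
time: 7.7
eef_pos: [0.5698, 0.2717, 0.0423]
tcp_rot: [0.57, 0.705, 0.266, -0.329]
contact_force: [-0.1, -2.4, -0.6]
opening: 0.0
finger_force: 1.0
```

>>> carry_out(deltas=[0.001, 0, 0.001, 0, 0, 0, 0.002, 0, 0.002, 0, 0, 0, 0.003, 0, 0.003, 0, 0, 0])

```text
time: 8.07
eef_pos: [0.5693, 0.2751, 0.0427]
tcp_rot: [0.57, 0.705, 0.266, -0.328]
contact_force: [0.3, -9.0, -0.4]
opening: -0.004
finger_force: 4.5
```

>>> carry_out(deltas=[0.0005, 0, 0.0005, 0, 0, 0, 0.001, 0, 0.001, 0, 0, 0, 0.001, 0, 0.001, 0, 0, 0])

```text
time: 8.45
eef_pos: [0.5693, 0.2752, 0.0427]
tcp_rot: [0.57, 0.705, 0.265, -0.328]
contact_force: [-0.7, -11.5, 1.4]
opening: 0.004
finger_force: 5.2
```

```bash
python3 - <<'E'
from g import *
s=delta((.583,.20,.043),102.3,50)
p,d=ctrl.read_camera("wrist");cv2.imwrite("pics/wrist4.png",p[:,:,::-1])
E
```

```text
now [0.5693 0.2752 0.0427] F [ -0.7 -11.5   1.4] t 8.45 q [-0.02  0.52  1.84  0.91  1.23 -0.76]
delta [-0.049, -0.0024, -0.0586] [0.003, 0.002, -0.002] rows>= 1.22
```

View pics/wrist4.png

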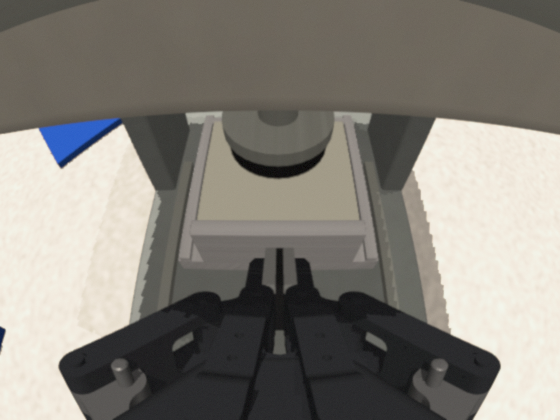

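>>> carry_out(deltas=[-0.01, 0, -0.012, 0, 0, 0, -0.038, 0, -0.046, 0, 0, 0, -0.075, 0, -0.09, 0, 0, 0, -0.028, 0, -0.13, 0, 0, 0, 0.02, 0, -0.17, 0, 0, 0])

```text
time: 9.12
eef_pos: [0.5934, 0.1614, 0.1681]
tcp_rot: [0.57, 0.703, 0.267, -0.331]
contact_force: [0.5, -0.6, 0.4]
opening: 0.007
finger_force: 0.0
```

>>> carry_out(deltas=[0.048, 0, -0.04, 0, 0, 0, 0.096, 0, -0.08, 0, 0, 0, 0.14, 0, -0.118, 0, 0, 0])

```text
time: 9.5
eef_pos: [0.5931, 0.1618, 0.3538]
tcp_rot: [0.569, 0.705, 0.267, -0.329]
contact_force: [1.0, -0.8, -0.3]
opening: -0.003
finger_force: 0.0
```

```bash
python3 g.py .56 -.14 .30 85 52;python3 g.py .5 -.48 .25 65 55
```

```text
now [0.5931 0.1618 0.3538] F [ 1.  -0.8 -0.3] t 9.5 q [-0.2   0.17  1.65  0.79  1.71 -0.46]
delta [-0.2258, -0.0958, -0.1869] [-0.231, 0.032, 0.189] rows>= 4.93
now [0.5931 0.1618 0.3538] F [ 1.  -0.8 -0.3] t 9.5 q [-0.2   0.17  1.65  0.79  1.71 -0.46]
delta [-0.469, -0.2259, -0.4005] [-0.514, 0.081, 0.395] rows>= 10.51
```

>>> carry_out(deltas=[-0.045, -0.019, -0.037, -0.046, 0.006, 0.038, -0.09, -0.038, -0.075, -0.092, 0.013, 0.076, -0.135, -0.057, -0.112, -0.139, 0.019, 0.113, -0.18, -0.077, -0.15, -0.185, 0.026, 0.151, -0.226, -0.096, -0.187, -0.231, 0.032, 0.189])

```text
time: 10.12
eef_pos: [0.5596, -0.1423, 0.2978]
tcp_rot: [0.663, 0.607, 0.324, -0.296]
contact_force: [1.1, 0.4, 0.8]
opening: -0.001
finger_force: 0.0
```

```bash
python3 g.py .5 -.46 .28 65 55
```

```text
now [ 0.5596 -0.1423  0.2978] F [1.1 0.4 0.8] t 10.125 q [-0.72  0.23  1.7   0.71  1.79 -0.68]
delta [-0.2121, -0.031, -0.2426] [-0.279, 0.052, 0.206] rows>= 5.18
```

>>> carry_out(deltas=[-0.041, -0.006, -0.045, -0.056, 0.01, 0.041, -0.082, -0.012, -0.09, -0.112, 0.021, 0.082, -0.123, -0.019, -0.135, -0.167, 0.031, 0.124, -0.164, -0.025, -0.18, -0.223, 0.042, 0.165, -0.205, -0.031, -0.225, -0.279, 0.052, 0.206])

```text
time: 10.75
eef_pos: [0.502, -0.4421, 0.2753]
tcp_rot: [0.748, 0.477, 0.39, -0.248]
contact_force: [0.7, -0.2, -0.3]
opening: 0.001
finger_force: 0.0
```

```bash
python3 - <<'E'
from g import *
s=delta((.505,-.445,.13),65,55)
p,d=ctrl.read_camera("wrist");cv2.imwrite("pics/wrist5.png",p[:,:,::-1])
E
```

```text
now [ 0.502  -0.4421  0.2753] F [ 0.7 -0.2 -0.3] t 10.75 q [-1.12  0.5   1.41  0.73  1.87 -0.7 ]
delta [-0.1198, 0.0038, 0.0822] [0.001, -0.0, 0.0] rows>= 2.33
```

View pics/wrist5.png

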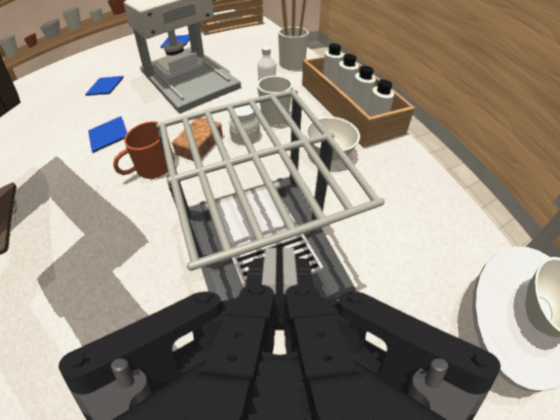

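>>> carry_out(deltas=[-0.04, 0.001, 0.027, 0, 0, 0, -0.08, 0.002, 0.055, 0, 0, 0, -0.12, 0.003, 0.082, 0, 0, 0, -0.12, 0.003, 0.082, 0, 0, 0])

```text
time: 11.3
eef_pos: [0.5031, -0.4407, 0.1249]
tcp_rot: [0.748, 0.475, 0.389, -0.253]
contact_force: [0.8, -1.0, 0.4]
opening: 0.002
finger_force: 0.0
```

```bash
python3 - <<'E'
from g import *
s=delta((.552,-.344,.084),65,55)
p,d=ctrl.read_camera("scene");cv2.imwrite("pics/scene6.png",cv2.resize(p[200:380,130:330,::-1],(800,720))[:600])
E
```

```text
now [ 0.5031 -0.4407  0.1249] F [ 0.8 -1.   0.4] t 11.3 q [-1.12  0.66  1.47  0.7   1.71 -0.84]
delta [0.0281, 0.0041, 0.1123] [-0.007, -0.006, -0.006] rows>= 1.85
```

View pics/scene6.png

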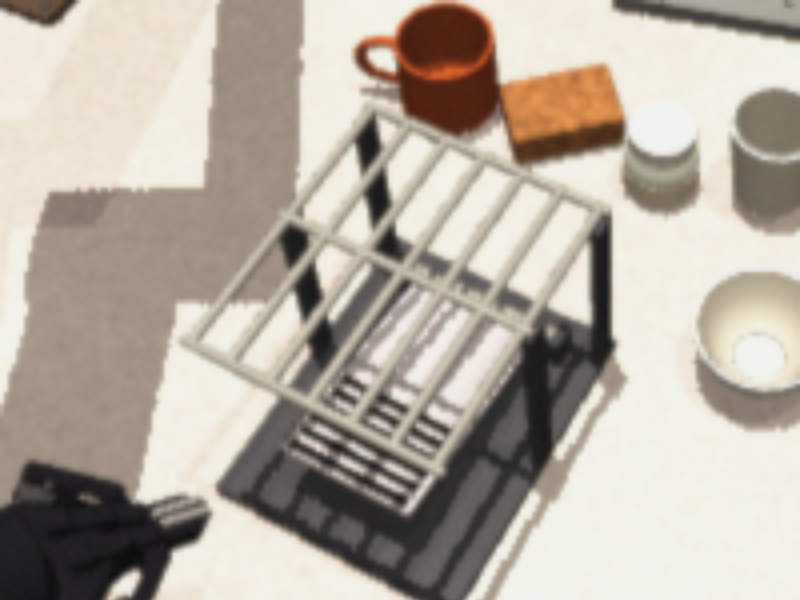

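>>> carry_out(deltas=[0.007, 0.001, 0.028, 0, 0, 0, 0.014, 0.002, 0.056, 0, 0, 0, 0.021, 0.003, 0.084, 0, 0, 0, 0.028, 0.004, 0.112, 0, 0, 0, 0.028, 0.004, 0.112, 0, 0, 0])

```text
time: 11.98
eef_pos: [0.5537, -0.3436, 0.0866]
tcp_rot: [0.747, 0.478, 0.388, -0.25]
contact_force: [-0.7, 0.2, -0.3]
opening: 0.003
finger_force: 0.0
```

```bash
python3 - <<'E'
from g import *
s=delta((.552,-.344,.07),65,55)
print(R.from_quat(s["tcp_rot"]).inv().apply([0,0,-1]))
p,d=ctrl.read_camera("wrist");cv2.imwrite("pics/wrist7.png",p[:,:,::-1])
E
```

```text
now [ 0.5537 -0.3436  0.0866] F [-0.7  0.2 -0.3] t 11.975 q [-0.99  0.63  1.6   0.77  1.56 -0.84]
delta [-0.0142, -0.0014, 0.0087] [-0.006, -0.0, 0.0] rows>= 0.27
[-0.81916154  0.0033292   0.57355321]
```

View pics/wrist7.png

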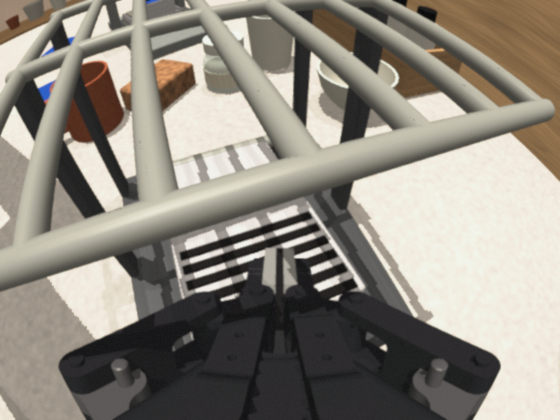

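>>> carry_out(deltas=[-0.0025, 0, 0.0017, 0, 0, 0, -0.005, 0, 0.0034, 0, 0, 0, -0.0074, 0, 0.0052, 0, 0, 0, -0.0098, 0, 0.0069, 0, 0, 0, -0.0123, 0, 0.0086, 0, 0, 0])

```text
time: 12.65
eef_pos: [0.5531, -0.3473, 0.0726]
tcp_rot: [0.748, 0.477, 0.388, -0.248]
contact_force: [-1.0, 0.4, -0.5]
opening: -0.002
finger_force: 0.0
```

>>> carry_out(deltas=[-0.0016, 0, 0.0012, 0, 0, 0, -0.0033, 0, 0.0023, 0, 0, 0, -0.0049, 0, 0.0034, 0, 0, 0, -0.0066, 0, 0.0046, 0, 0, 0, -0.0082, 0, 0.0057, 0, 0, 0])

```text
time: 13.28
eef_pos: [0.5535, -0.3477, 0.0633]
tcp_rot: [0.748, 0.478, 0.389, -0.248]
contact_force: [-0.0, -0.4, 2.9]
opening: 0.002
finger_force: 1.5
```

>>> carry_out(deltas=[-0.0016, 0, 0.0012, 0, 0, 0, -0.0033, 0, 0.0023, 0, 0, 0, -0.0049, 0, 0.0034, 0, 0, 0, -0.0066, 0, 0.0046, 0, 0, 0, -0.0082, 0, 0.0057, 0, 0, 0])

```text
time: 13.9
eef_pos: [0.5534, -0.3476, 0.053]
tcp_rot: [0.748, 0.478, 0.389, -0.248]
contact_force: [0.9, -3.8, 4.3]
opening: 0.001
finger_force: 2.2
```

>>> carry_out(deltas=[-0.0008, 0, 0.0006, 0, 0, 0, -0.0016, 0, 0.0012, 0, 0, 0, -0.0025, 0, 0.0017, 0, 0, 0, -0.0033, 0, 0.0023, 0, 0, 0])

```text
time: 14.4
eef_pos: [0.5533, -0.3474, 0.049]
tcp_rot: [0.748, 0.478, 0.388, -0.248]
contact_force: [0.0, -3.9, 4.7]
opening: -0.003
finger_force: 2.4
```

>>> carry_out(deltas=[-0.0008, 0, 0.0006, 0, 0, 0, -0.0016, 0, 0.0012, 0, 0, 0, -0.0025, 0, 0.0017, 0, 0, 0])

```text
time: 14.78
eef_pos: [0.5533, -0.3476, 0.0471]
tcp_rot: [0.747, 0.478, 0.389, -0.248]
contact_force: [-0.4, -3.7, 9.0]
opening: -0.001
finger_force: 4.1
```

>>> carry_out(deltas=[-0.0008, 0, 0.0006, 0, 0, 0, -0.0016, 0, 0.0012, 0, 0, 0])

```text
time: 15.02
eef_pos: [0.5534, -0.3476, 0.0453]
tcp_rot: [0.747, 0.478, 0.389, -0.248]
contact_force: [-0.9, -2.9, 9.5]
opening: 0.004
finger_force: 4.4
```

>>> carry_out(deltas=[-0.0008, 0, 0.0006, 0, 0, 0, -0.0016, 0, 0.0012, 0, 0, 0])

```text
time: 15.28
eef_pos: [0.5534, -0.3477, 0.0435]
tcp_rot: [0.747, 0.478, 0.389, -0.248]
contact_force: [-1.4, -5.3, 9.6]
opening: -0.0
finger_force: 4.7
```

>>> carry_out(deltas=[-0.0008, 0, 0.0006, 0, 0, 0, -0.0016, 0, 0.0012, 0, 0, 0])

```text
time: 15.52
eef_pos: [0.5534, -0.3478, 0.0424]
tcp_rot: [0.747, 0.478, 0.39, -0.249]
contact_force: [-3.1, -3.0, 13.4]
opening: 0.0
finger_force: 6.7
```

>>> carry_out(deltas=[-0.0008, 0, 0.0006, 0, 0, 0, -0.0016, 0, 0.0012, 0, 0, 0])

```text
time: 15.78
eef_pos: [0.5535, -0.3478, 0.0423]
tcp_rot: [0.746, 0.478, 0.391, -0.249]
contact_force: [-6.5, -3.8, 18.1]
opening: 0.001
finger_force: 9.2
```

>>> carry_out(deltas=[-0.0008, 0, 0.0006, 0, 0, 0])

```text
time: 15.9
eef_pos: [0.5535, -0.3478, 0.0422]
tcp_rot: [0.746, 0.478, 0.391, -0.25]
contact_force: [-6.2, -4.0, 22.0]
opening: -0.001
finger_force: 10.5
```

>>> carry_out(deltas=[0, 0, 0, 0, 0, 0, 0, 0, 0, 0, 0, 0, 0, 0, 0, 0, 0, 0, 0, 0, 0, 0, 0, 0, 0, 0, 0, 0, 0, 0])

```text
time: 16.52
eef_pos: [0.5534, -0.3479, 0.0422]
tcp_rot: [0.746, 0.478, 0.391, -0.25]
contact_force: [-6.2, -4.0, 18.8]
opening: 0.003
finger_force: 9.7
```

>>> carry_out(deltas=[0, 0, 0, 0, 0, 0, 0, 0, 0, 0, 0, 0, 0, 0, 0, 0, 0, 0, 0, 0, 0, 0, 0, 0, 0, 0, 0, 0, 0, 0])

```text
time: 17.15
eef_pos: [0.5534, -0.3478, 0.0423]
tcp_rot: [0.746, 0.478, 0.391, -0.25]
contact_force: [-5.8, -3.1, 18.7]
opening: 0.003
finger_force: 9.7
```

>>> carry_out(deltas=[0, 0, 0, 0, 0, 0, 0, 0, 0, 0, 0, 0, 0, 0, 0, 0, 0, 0, 0, 0, 0, 0, 0, 0])

```text
time: 17.65
eef_pos: [0.5534, -0.3479, 0.0423]
tcp_rot: [0.746, 0.478, 0.391, -0.25]
contact_force: [-5.4, -3.1, 20.4]
opening: -0.002
finger_force: 9.7
```

Held about 1.8 s. Now rise slowly, then back out.

>>> carry_out(deltas=[0.003, 0, -0.002, 0, 0, 0, 0.007, 0, -0.005, 0, 0, 0, 0.011, 0, -0.008, 0, 0, 0, 0.015, 0, -0.0105, 0, 0, 0, 0.019, 0, -0.0133, 0, 0, 0])

```text
time: 18.27
eef_pos: [0.5532, -0.3463, 0.0597]
tcp_rot: [0.748, 0.477, 0.388, -0.249]
contact_force: [2.0, 0.2, 3.2]
opening: -0.0
finger_force: 1.4
```

>>> carry_out(deltas=[0.004, 0, -0.003, 0, 0, 0, 0.009, 0, -0.006, 0, 0, 0, 0.014, 0, -0.01, 0, 0, 0, 0.018, 0, -0.013, 0, 0, 0, 0.018, 0, -0.013, 0, 0, 0])

```text
time: 18.9
eef_pos: [0.5532, -0.3476, 0.0825]
tcp_rot: [0.748, 0.478, 0.388, -0.248]
contact_force: [0.0, -0.2, 0.6]
opening: -0.001
finger_force: 0.0
```

>>> carry_out(deltas=[0, 0, -0.03, 0, 0, 0, 0, 0, -0.06, 0, 0, 0, 0, 0, -0.1, 0, 0, 0, 0, 0, -0.14, 0, 0, 0, 0, 0, -0.14, 0, 0, 0])

```text
time: 19.52
eef_pos: [0.5045, -0.4545, 0.1649]
tcp_rot: [0.749, 0.478, 0.388, -0.245]
contact_force: [0.2, 0.2, 0.2]
opening: 0.0
finger_force: 0.0
```

```bash
python3 - <<'E'
from g import *
s=delta((.5,-.48,.2),65,55)
for c in("scene","side"):
    p,d=ctrl.read_camera(c);W=cloud(c,ctrl,d);W0=cloud(c,ctrl,np.load(f"pics/{c}0.npy"))
    cv2.imwrite(f"pics/{c}8.png",cv2.resize(p[80:380,150:450,::-1],(600,600)))
    for q in("tread","tile","beaker","glaze_bottle","bowl","mug","cork_block","glaze_jar"):
        print(c,q,[(np.round(r["uv"]),round(r["score"],2)) for r in ctrl.find_in(c,q)[:3]])
    # height change around the tread
    m=(abs(W0[...,0]-.55)<.045)&(abs(W0[...,1]+.345)<.015)&(W0[...,2]>.03)&(W0[...,2]<.08)
    print("tread z",np.nanmedian(W0[m][:,2]),np.nanmedian(W[m][:,2]))
E
```

```text
now [ 0.5045 -0.4545  0.1649] F [0.2 0.2 0.2] t 19.525 q [-1.12  0.63  1.43  0.7   1.75 -0.81]
delta [0.0141, 0.0069, -0.0407] [0.003, 0.005, 0.002] rows>= 0.7
scene tread [(array([229., 298.]), 0.68)]
scene tile [(array([244., 184.]), 0.78), (array([270., 138.]), 0.76), (array([353., 132.]), 0.71)]
scene beaker [(array([324., 236.]), 0.84), (array([232., 298.]), 0.59)]
scene glaze_bottle [(array([346., 214.]), 0.55)]
scene bowl [(array([324., 281.]), 0.66)]
scene mug [(array([348., 212.]), 0.24)]
scene cork_block [(array([271., 231.]), 0.94)]
scene glaze_jar [(array([296., 241.]), 0.87), (array([314., 165.]), 0.3)]
tread z 0.06087963513683681 0.061239281763348474
side tread [(array([180., 268.]), 0.94), (array([337., 203.]), 0.63), (array([176., 266.]), 0.2)]
side tile [(array([416., 179.]), 0.87), (array([272., 169.]), 0.78), (array([337., 140.]), 0.64)]
side beaker [(array([279., 270.]), 0.86)]
side glaze_bottle [(array([322., 266.]), 0.73), (array([341., 204.]), 0.58)]
side bowl [(array([244., 304.]), 0.82)]
side mug [(array([238., 204.]), 0.83), (array([336., 205.]), 0.34)]
side cork_block [(array([257., 232.]), 0.76), (array([246., 306.]), 0.35)]
side glaze_jar [(array([261., 254.]), 0.75)]
tread z 0.06192328382532997 0.06146662529985847
```

View pics/scene8.png

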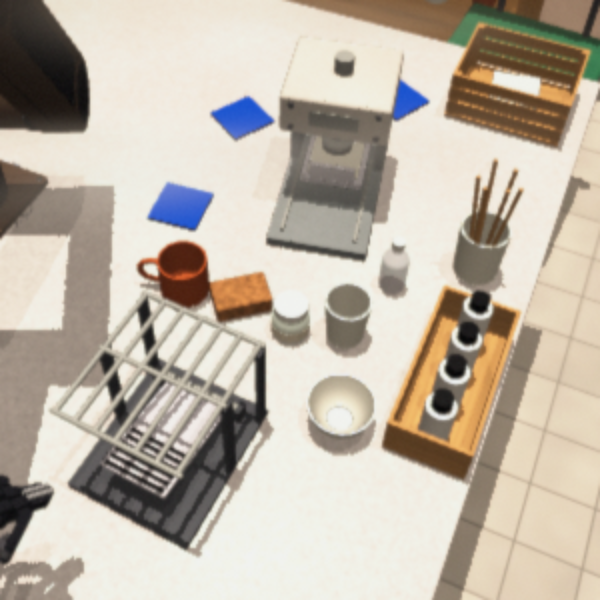

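The picture shows the carriage home under the head at about (335,170). The pedal is up, the ware has not moved, and the gripper is clear at the lower left, so I'm handing in.

```bash
python3 -c "
from plant import ctrl
print(ctrl.sign_off())"
```

```text
the job is handed in; nothing more can be done
None
```

The job is handed in, with no verdict returned: the carriage is home with the blank under the stamp, the pedal was held on its stop at about 20 N for about 1.8 s and is fully up again, and the other ware looked unmoved in the last pictures.

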